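Clamp the laser head on the optical table

TASK

Slide the blue laser head along its rail until it sits fully home against the end stop, then clamp it there: turn the black star handle clockwise (seen from above) until the clamp foot just touches the head, and add half a turn more. Leave the head home and clamped, and leave the other things where they are.

Things in the scene. Friction and masses are not known exactly. Their poses are not given: they have to be found in the camera images.
- clamp: bridge clamp bolted to the table: base plate 100 x 180 x 12 mm, two steel posts (22 mm diameter, at y = +-66 mm), aluminium crossbeam 44 mm along x, 164 mm along y, underside 124 mm, top 150 mm above the table. Origin on the table, on the clamp screw's vertical axis; x is the direction in which the laser head slides home (away from the robot), y along the beam, z up
- knob: black three-armed star handle on a vertical screw. Origin on the screw axis at the beam's top, 150 mm above the table; x points along the arm with the yellow dot, the others at 120 degrees. Arms reach 65 mm from the axis, 16 mm wide (18 mm at the round tip), 170 to 190 mm above the table; hub 42 mm diameter, top at 194 mm. The handle stays at its height and where it is left
- screw (a point): point on the screw axis at the handle arms' mid height. Clockwise from above lowers the brass ball foot 12 mm a turn. It takes 0.3 to 1.2 turns before it touches the head (differs each time). Free, the handle resists with about 0.04 N m; at touch this jumps at once to about 0.35 N m, then grows steadily to about 0.65 N m half a turn later (sprung foot). It does not turn back by itself
- head (a joint): position of the laser head along the rail in m: 0 = fully home against the end stop, negative = pulled out towards the robot (down to -0.06); it slides with about 3 N of friction and stays where it is left
- head_rear (a point): centre of the white rear face (towards the robot) of the blue laser head, a box 180 mm long (along the clamp's x), 66 mm wide, 64 mm tall; underside about 26 mm, this point about 62 mm above the table (a few mm different each time). Push here along the clamp's x axis to slide the head home
- tissue_box: bystander: white box of lens tissue with a blue band, 90 x 120 x 70 mm, origin at the centre of its underside
- lens_tube: bystander: black lens tube standing upright, 52 mm diameter, 90 mm tall, origin at the centre of its underside
- sample_box: bystander: purple slide box with a white lid, 100 x 70 x 38 mm, origin at the centre of its underside
There are look-alikes about, which are no part of the job. Of the things like the clamp, leave any that is green; of the rest the larger one is meant.

How it is judged:
By the outcome, as a careful person would: the job done as asked, in the order asked, and still so for the second after the job is handed in, with the robot touching nothing.
It also fails if it takes over 72 s, if anything falls off the work surface, if the arm or the gripper's body presses on something with over 40 N, if the wrist force passes 120 N, or if a joint passes its speed limit or range.

ROBOT

A 6-joint arm with a two-finger parallel gripper is mounted at the origin on the work surface. World frame = base frame: x ahead of the robot, y to its left, z up, the work surface at z = 0. Lengths are in m, angles in rad, forces in N, time in s.
With the tool pointing down it reaches from about 0.35 to 0.875 m from the base axis. Payload 15.5 kg.
Tool frame: the origin (TCP) lies at the very end of the fingers, on their centre line; the grasp point (between the pads) lies ctrl.grip_depth behind it (ctrl.grip_depth is the distance from the TCP to the grasp point, in m); z points along the fingers, x is the direction in which the jaws open and shut, and the axes are right-handed (so a half turn about z gives the same grasp; the last joint's range is limited). The gripper opens to 85 mm and grips with 20 to 120 N. Pads are 22 mm wide; open, the fingers measure 114 mm over their backs; the gripper's body (76 mm by 85 mm) begins 54 mm behind the grasp point. The pads swing forward as they close: fully open they stand 13 mm farther back than shut.
Start: joints at [1.181, 0.494, 1.345, -0, 1.302, -0.096], TCP at [0.181, 0.598, 0.231] pointing down, gripper open.
Joint ranges: [-2.91, 2.91], [-0.82, 2.16], [0.22, 2.67], [-1.22, 4.37], [0.12, 2.79], [-3.08, 3.08]. Speed limits (rad/s): [1.89, 1.89, 2.57, 3.01, 3.01, 3.01].

INTERFACE

Orientations are given as a unit quaternion [x, y, z, w].
In Python, from station import ctrl gives the robot as it stands.
- The arm moves only by the tool servo_tool, never from a script. Its argument "targets" is a list of rows, each a list of 5 numbers: the shift along the tool's x, y, z in m, then the turn about the tool's z in rad, then the opening, from 0 (shut) to 1 (fully open). A call has 1 to 12 rows; each row is the pose to reach, as a shift and turn from the pose commanded when the call began, along the tool's axes at that moment; what a row does not reach only later rows make up. A row lasts 1/12 s, in which the tool goes at most 41.7 mm and 7.16 degrees, less where a joint would pass 70% of its speed; a pose out of reach is approached as far as the arm can. A call with a gripper value outside its range is refused whole. The fingers move at their own pace and stop on an object; "force" is the grip in N (left out, the last holds). Time passes only in rows, so rows that repeat a pose let the fingers close. It gives the time, the measured TCP pose, the force and the opening at its end, in the units of the state.
- ctrl.get_state(): the state, without advancing time (a new reading comes with each control period).
- ctrl.snapshot(name): name is "side" or "top" or "wrist"; returns (picture, depth): 480x640x3 uint8, blue, green, red; 480x640 float32, m along the optical axis (not along the pixel's ray), 0 where there is no reading.
- ctrl.camera_info(name): a dict with "fx", "fy", "cx", "cy" (pixels), "R" (3x3) and "t" (3): a world point X has camera coordinates R X + t; the wrist camera has in their place "hand_eye" (4x4, takes a point from camera to tool coordinates, whose origin is the TCP and whose axes are the tool frame's). Camera axes: x right, y down, z forward; pixel columns grow to the right and rows downward; lengths in m; the calibration is good to about 2 mm. A picture is of the moment at which its call begins: read the wrist's pose just before it. camera_info takes no time and is no camera call.
- ctrl.job_done(): hands the job in, once; it reports no verdict.
The state is a dict: "time": time; "joint_positions": joint angles; "dq": joint speeds; "joint_torque": joint torques, N m; "position": TCP position; "tcp_rot": TCP orientation; "ft_force": force on the tool from outside, world axes, zero at the start; "ft_torque": the same for the moment, N m; "gripper_width": finger opening in m.
Only numpy, scipy, OpenCV 4.12 (cv2) and the standard library are available. Lean on these libraries where they do the work, as an engineer would, in place of code of your own. Each camera call takes 0.05 s, during which the arm holds its last target. There are 200 camera calls.

## Working session

There is one attempt and no reset: what is moved stays moved. The work goes in short steps, Python scripts to look and compute and a tool call to move; the robot and the scene stay as the last step left them, time stands still between calls to the robot, and variables do not carry over. Pictures are saved under pics/ and viewed, about 8 in all and at most 12, crops included, and the job is handed in when it is done.

Besides the shell and the picture viewer there is one more tool, called after "Request:" by a JSON object that holds its "api" and its "payload", one argument or row to a line. servo_tool: Moves the arm, as the interface text tells. Its arguments: {"type":"object","properties":{"targets":{"type":"array"},"force":{"type":"number"}},"required":["targets"]}

```bash
mkdir -p pics; python3 - <<'E'
from station import ctrl
import cv2,numpy as np
for n in("top","side"):
    p,d=ctrl.snapshot(n);cv2.imwrite(f"pics/{n}0.png",p);np.save(f"pics/{n}0.npy",d)
    print(n,ctrl.camera_info(n))
print(ctrl.camera_info("wrist"));print(ctrl.get_state(),ctrl.grip_depth)
E
```

```text
top {'fx': 598.3410791864918, 'fy': 598.3410791864918, 'cx': 300.9582631012017, 'cy': 240.23906685839935, 'R': array([[-0.00602959, -0.99994779,  0.00825002],
       [-0.98999948,  0.00480638, -0.14098909],
       [ 0.14094207, -0.00901762, -0.98997677]]), 't': array([0.05473974, 0.6771337 , 1.31658861])}
side {'fx': 569.4231593637118, 'fy': 569.4231593637118, 'cx': 322.4672523873783, 'cy': 230.63442553499272, 'R': array([[ 0.72895711, -0.68453646, -0.00560125],
       [-0.46090408, -0.48473018, -0.74337344],
       [ 0.50615113,  0.544469  , -0.66885316]]), 't': array([-0.43533844,  0.42504627,  0.81918859])}
{'fx': 383.92584832712026, 'fy': 383.92584832712026, 'cx': 319.56260230775456, 'cy': 243.26054770638467, 'hand_eye': array([[ 9.99999763e-01,  6.60072583e-04,  1.96230526e-04,
         2.56559736e-04],
       [-6.88396322e-04,  9.65540896e-01,  2.60250466e-01,
        -6.55948144e-02],
       [-1.76844002e-05, -2.60250539e-01,  9.65541121e-01,
        -1.42313257e-01],
       [ 0.00000000e+00,  0.00000000e+00,  0.00000000e+00,
         1.00000000e+00]])}
{'time': 0.1, 'joint_positions': array([ 1.18151216e+00,  4.94134838e-01,  1.34605187e+00,  9.48394170e-06,
        1.30253330e+00, -9.54979585e-02]), 'dq': array([ 1.62266595e-03, -1.69626052e-03, -7.90867571e-04,  5.42801478e-04,
       -1.26249225e-03,  2.05610387e-05]), 'joint_torque': array([ 2.53856262e-03, -8.83590317e+01, -3.84560466e+01, -1.65632873e-04,
        5.07684366e-03,  3.94335598e-05]), 'position': array([0.18085492, 0.5979207 , 0.23075718]), 'tcp_rot': array([ 8.02988256e-01,  5.95994583e-01, -4.84955649e-04,  2.87342945e-04]), 'ft_force': array([ 0.41440745, -0.43131919, -0.46403438]), 'ft_torque': array([ 0.03799082, -0.03763533,  0.02097474]), 'gripper_width': 0.0852492207907008} 0.0187
```

View pics/top0.png

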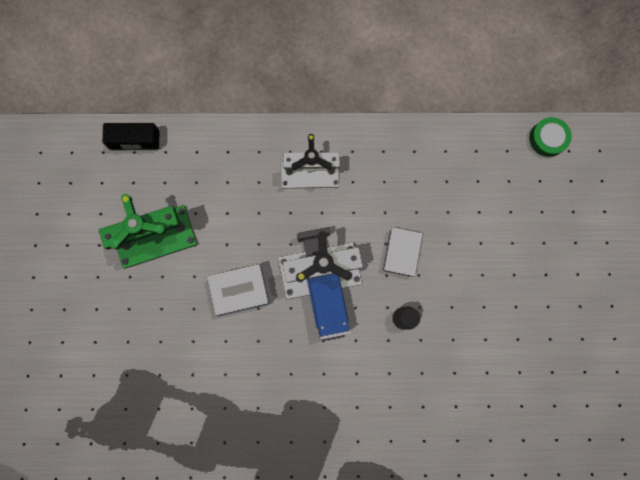

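View pics/side0.png

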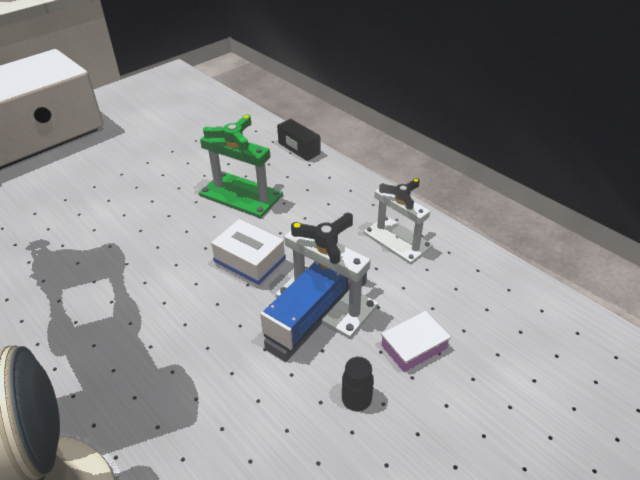

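The target is the larger silver clamp: in the top view its hub is near (323,262), its yellow dot near (301,277), and the blue head's rear edge near (333,335).

```bash
cat >h.py <<'E'
from station import ctrl
import cv2,numpy as np
from scipy.spatial.transform import Rotation as Ro
def cam(n,st=None):
    c=ctrl.camera_info(n)
    if n!="wrist": return c,c["R"].T,-c["R"].T@c["t"]
    H=c["hand_eye"];Rt=Ro.from_quat(st["tcp_rot"]).as_matrix()
    return c,Rt@H[:3,:3],Rt@H[:3,3]+st["position"]
def ray(n,uv,z,st=None):
    c,Rw,o=cam(n,st);uv=np.atleast_2d(uv).astype(float)
    d=np.c_[(uv[:,0]-c["cx"])/c["fx"],(uv[:,1]-c["cy"])/c["fy"],np.ones(len(uv))]@Rw.T
    return o+d*((z-o[2])/d[:,2])[:,None]
def cloud(n,d,st=None):
    c,Rw,o=cam(n,st);v,u=np.mgrid[:480,:640]
    return np.dstack([(u-c["cx"])/c["fx"]*d,(v-c["cy"])/c["fy"]*d,d])@Rw.T+o
E
python3 - <<'E'
from h import *
for n,(a,b,c_,d_) in {"top":(220,350,270,370),"side":(200,370,250,380)}.items():
    p=cv2.imread(f"pics/{n}0.png");D=np.load(f"pics/{n}0.npy");P=cloud(n,D)
    hsv=cv2.cvtColor(p,cv2.COLOR_BGR2HSV);roi=np.zeros(D.shape,bool);roi[a:b,c_:d_]=1
    bl=cv2.inRange(hsv,(100,120,40),(130,255,255)).astype(bool)&roi
    ye=cv2.inRange(hsv,(22,150,120),(35,255,255)).astype(bool)&roi
    print(n,"blue z",np.percentile(P[bl][:,2],[5,50,95]))
    m=bl&(abs(P[...,2]-np.percentile(P[bl][:,2],70))<.008)
    uv=np.argwhere(m)[:,::-1].astype(np.float32);zt=np.median(P[m][:,2])
    X=ray(n,uv,zt);r=cv2.minAreaRect(X[:,:2].astype(np.float32));print("blue rect",zt,r,cv2.boxPoints(r).tolist())
    uv=np.argwhere(ye)[:,::-1];print("yellow",uv.mean(0),len(uv),ray(n,uv.mean(0),.19),np.median(P[ye],0))
    k=(hsv[...,2]<70)&roi&(P[...,2]>.165)&(P[...,2]<.21)
    print("knob n",k.sum(),np.percentile(P[k][:,2],[5,50,95]))
    h=roi&(P[...,2]>.190)&(P[...,2]<.21)
    bm=roi&(P[...,2]>.142)&(P[...,2]<.157)&(hsv[...,2]>110)
    uv=np.argwhere(bm)[:,::-1];r=cv2.minAreaRect(ray(n,uv,.15)[:,:2].astype(np.float32));print("beam",r)
    # hub: black mask opened with big kernel
    o=cv2.morphologyEx(k.astype(np.uint8),cv2.MORPH_OPEN,cv2.getStructuringElement(2,(13,13)))
    uv=np.argwhere(o>0)[:,::-1]
    if len(uv):print("hub",uv.mean(0),len(uv),ray(n,uv.mean(0),.192))
    uv=np.argwhere(k)[:,::-1];c=cv2.minEnclosingCircle(ray(n,uv,.19)[:,:2].astype(np.float32));print("knob circ",c)
    cr=p[a:b,c_:d_];cv2.imwrite(f"pics/{n}c.png",cv2.resize(cr,None,fx=4,fy=4,interpolation=2))
E
```

```text
top blue z [0.07772057 0.08968712 0.09437942]
blue rect 0.08988330796260979 ((0.5307879447937012, -0.006915096193552017), (0.1252453476190567, 0.06381016969680786), 10.863812446594238) [[0.4632742702960968, 0.012615361250936985], [0.47530093789100647, -0.05005119740962982], [0.5983016490936279, -0.026445552706718445], [0.5862749814987183, 0.03622100502252579]]
yellow [300.63157895 276.26315789] 19 [[0.583573   0.05345211 0.19      ]] [0.58400913 0.05272805 0.18913645]
knob n 699 [0.18497726 0.18950394 0.1939988 ]
beam ((0.6116187572479248, 0.008612491190433502), (0.04360007122159004, 0.16319265961647034), 11.15677261352539)
knob circ ((0.6124335527420044, 0.00840424932539463), 0.06391909718513489)
side blue z [0.05473753 0.0905469  0.09331795]
blue rect 0.09099476216930807 ((0.5420166254043579, -0.011353880167007446), (0.1494544893503189, 0.06685532629489899), 11.797280311584473) [[0.46203356981277466, 0.006089736707508564], [0.47570210695266724, -0.059353407472372055], [0.6219996809959412, -0.028797496110200882], [0.6083311438560486, 0.03664564713835716]]
yellow [296.40740741 224.92592593] 27 [[0.58346524 0.05170933 0.19      ]] [0.58253529 0.05021809 0.19119691]
knob n 948 [0.17402977 0.18901486 0.19272709]
beam ((0.6082703471183777, 0.0017842724919319153), (0.0510966032743454, 0.16692951321601868), 10.429758071899414)
hub [326.17883212 240.47080292] 274 [[ 0.59249348 -0.01594105  0.192     ]]
knob circ ((0.6050049066543579, -0.007025390863418579), 0.06857523322105408)
```

View pics/sidec.png

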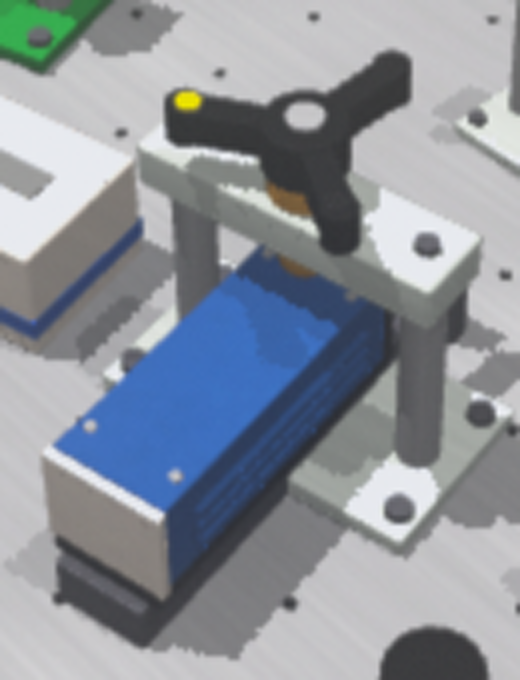

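View pics/topc.png

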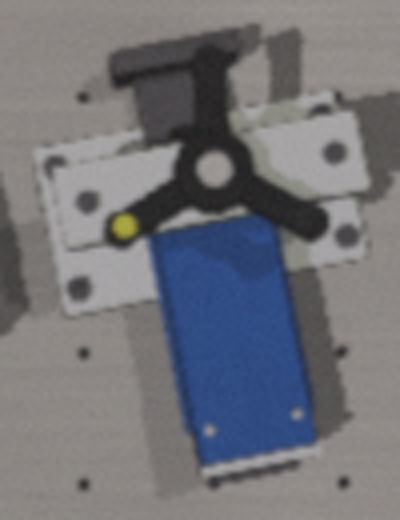

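Clamp axis is about (0.612, 0.008), yaw about 11° (beam 43.6 x 163 mm and head width 64–67 mm both fit the given sizes). The arms lie at about 122°, 2° and -118°. The head's rear is about 150 mm before the axis. I'll move to behind it with the fingers shut.

Request:
{"api": "servo_tool", "payload": {
  "targets": [
    [-0.526,0.42,0,-0.485,0],
    [-0.526,0.42,0,-0.485,0],
    [-0.526,0.42,0,-0.485,0],
    [-0.526,0.42,0,-0.485,0],
    [-0.526,0.42,0,-0.485,0],
    [-0.526,0.42,0,-0.485,0],
    [-0.526,0.42,0,-0.485,0],
    [-0.526,0.42,0,-0.485,0],
    [-0.526,0.42,0,-0.485,0],
    [-0.526,0.42,0,-0.485,0],
    [-0.526,0.42,0,-0.485,0],
    [-0.526,0.42,0,-0.485,0]
  ],
  "force": 40
}}

```text
time: 1.1
position: [0.3647, 0.1366, 0.2314]
tcp_rot: [0.636, 0.771, 0.0, 0.0]
ft_force: [1.4, -0.4, -0.3]
gripper_width: -0.0
```

```bash
cat >>h.py <<'E'
C=np.array([.612,.0085]);YAW=np.radians(11)
def to(xy,z,psi):
    """shift in tool axes + turn to reach xy,z with tool-x heading psi(deg)"""
    s=ctrl.get_state();R=Ro.from_quat(s["tcp_rot"]).as_matrix()
    d=R.T@(np.array([*xy,z])-s["position"]);now=np.arctan2(R[1,0],R[0,0])
    t=-(np.radians(psi)-now);print("to",d.round(4),"turn",round(t,4),"n",np.linalg.norm(d)/.0417,"t",s["time"],"psi",np.degrees(now),"q6",s["joint_positions"][5])
def rep():
    s=ctrl.get_state();p=s["position"];f=s["ft_force"];r=p[:2]-C;R=Ro.from_quat(s["tcp_rot"]).as_matrix()
    c,sn=np.cos(YAW),np.sin(YAW)
    print("t",round(s["time"],2),"p",p.round(4),"clampxy",np.round([r@[c,sn],r@[-sn,c]],4),"psi",round(np.degrees(np.arctan2(R[1,0],R[0,0])),1),"F",f.round(2),"fx_clamp",round(f[:2]@[c,sn],2),"Mz",round(r[0]*f[1]-r[1]*f[0],3),"tau",s["ft_torque"].round(3),"q6",round(s["joint_positions"][5],2))
E
python3 - <<'E'
from h import *
print(ray("top",[[323.2,262]],.194))
u=np.array([np.cos(YAW),np.sin(YAW)]);print(C-.185*u);rep();to(C-.185*u,.231,101)
E
```

```text
[[0.611906   0.00764628 0.194     ]]
[ 0.43039897 -0.02679966]
t 1.1 p [0.3647 0.1366 0.2314] clampxy [-0.2183  0.173 ] psi 101.0 F [ 1.4  -0.44 -0.28] fx_clamp 1.29 Mz -0.071 tau [ 0.029 -0.035  0.047] q6 -1.56
to [-0.173   0.0334  0.0004] turn -0.0005 n 4.223964484440018 t 1.1 psi 100.97223153054873 q6 -1.5575270761615172
```

Request:
{"api": "servo_tool", "payload": {
  "targets": [
    [-0.173,0.033,0,0,0],
    [-0.173,0.033,0,0,0],
    [-0.173,0.033,0,0,0],
    [-0.173,0.033,0,0,0],
    [-0.173,0.033,0,0,0],
    [-0.173,0.033,0,0,0],
    [-0.173,0.033,0,0,0]
  ]
}}

```text
time: 1.68
position: [0.4297, -0.0252, 0.231]
tcp_rot: [0.637, 0.771, -0.0, -0.0]
ft_force: [-0.1, 1.0, 0.1]
gripper_width: -0.0003
```

```bash
python3 - <<'E'
from h import *
s=ctrl.get_state();p,d=ctrl.snapshot("wrist");cv2.imwrite("pics/w1.png",p)
u=np.array([np.cos(YAW),np.sin(YAW)]);rep();to(C-.185*u,.054,101)
P=cloud("wrist",d,s);hsv=cv2.cvtColor(p,cv2.COLOR_BGR2HSV)
b=cv2.inRange(hsv,(100,120,40),(130,255,255))>0
Q=P[b&(P[...,2]>.08)&(P[...,2]<.1)];q=Q[:,:2]-C;cx=q@u;cy=q@[-u[1],u[0]]
print(len(Q),np.median(Q[:,2]),"rear",np.percentile(cx,[0.5,2]),"side",np.percentile(cy,[1,99]))
E
```

```text
t 1.73 p [ 0.4294 -0.0245  0.231 ] clampxy [-0.1856  0.0025] psi 100.9 F [ 0.48  0.64 -0.33] fx_clamp 0.6 Mz -0.101 tau [0.054 0.07  0.021] q6 -1.96
to [-0.0026  0.0007  0.177 ] turn -0.0012 n 4.2461735361110335 t 1.7333 psi 100.93326860385268 q6 -1.9578563372718234
1692 0.09064027530029903 rear [-0.14685676 -0.1465711 ] side [-0.03288198  0.02977442]
```

The wrist camera confirms the rear at about -0.147 along the clamp's x, centred within 2 mm. Next I descend and push gently.

Request:
{"api": "servo_tool", "payload": {
  "targets": [
    [-0.002,0,0.04,0,0],
    [-0.002,0,0.08,0,0],
    [-0.002,0,0.12,0,0],
    [-0.002,0,0.155,0,0],
    [-0.002,0,0.177,0,0],
    [-0.002,0,0.177,0,0],
    [-0.002,0.005,0.177,0,0],
    [-0.002,0.01,0.177,0,0],
    [-0.002,0.014,0.177,0,0],
    [-0.002,0.018,0.177,0,0],
    [-0.002,0.022,0.177,0,0],
    [-0.002,0.025,0.177,0,0]
  ]
}}

```text
time: 2.73
position: [0.4554, -0.0221, 0.055]
tcp_rot: [0.636, 0.771, 0.0, 0.0]
ft_force: [-3.6, -1.0, 2.1]
gripper_width: -0.0001
```

```bash
python3 -c "
from h import *
rep()"
```

```text
t 2.73 p [ 0.4554 -0.0221  0.055 ] clampxy [-0.1596 -0.0002] psi 101.0 F [-3.57 -1.01  2.14] fx_clamp -3.7 Mz 0.049 tau [-0.181  0.516 -0.046] q6 -1.94
```

```bash
python3 -c "
from h import *
D=np.load('pics/top0.npy');P=cloud('top',D)
for v in range(226,246):
  print(v,[tuple(np.round([(P[v,u,:2]-C)@[np.cos(YAW),np.sin(YAW)],P[v,u,2]],3)) for u in (304,312,318)])
"
```

```text
226 [(np.float64(0.112), np.float64(-0.005)), (np.float64(0.106), np.float64(0.005)), (np.float64(0.105), np.float64(-0.004))]
227 [(np.float64(0.109), np.float64(-0.003)), (np.float64(0.105), np.float64(0.002)), (np.float64(0.103), np.float64(-0.004))]
228 [(np.float64(0.106), np.float64(-0.001)), (np.float64(0.102), np.float64(0.002)), (np.float64(0.1), np.float64(-0.003))]
229 [(np.float64(0.104), np.float64(0.002)), (np.float64(0.1), np.float64(0.003)), (np.float64(0.089), np.float64(0.058))]
230 [(np.float64(0.102), np.float64(-0.003)), (np.float64(0.089), np.float64(0.056)), (np.float64(0.086), np.float64(0.058))]
231 [(np.float64(0.099), np.float64(0.0)), (np.float64(0.087), np.float64(0.06)), (np.float64(0.084), np.float64(0.057))]
232 [(np.float64(0.088), np.float64(0.06)), (np.float64(0.085), np.float64(0.058)), (np.float64(0.082), np.float64(0.059))]
233 [(np.float64(0.085), np.float64(0.063)), (np.float64(0.083), np.float64(0.056)), (np.float64(0.06), np.float64(0.191))]
234 [(np.float64(0.084), np.float64(0.058)), (np.float64(0.08), np.float64(0.057)), (np.float64(0.059)
[... 688 characters left out ...]
(np.float64(0.071), np.float64(0.025)), (np.float64(0.047), np.float64(0.183))]
241 [(np.float64(0.073), np.float64(0.024)), (np.float64(0.069), np.float64(0.025)), (np.float64(0.045), np.float64(0.188))]
242 [(np.float64(0.07), np.float64(0.024)), (np.float64(0.066), np.float64(0.029)), (np.float64(0.043), np.float64(0.183))]
243 [(np.float64(0.068), np.float64(0.026)), (np.float64(0.064), np.float64(0.026)), (np.float64(0.041), np.float64(0.187))]
244 [(np.float64(0.065), np.float64(0.026)), (np.float64(0.062), np.float64(0.026)), (np.float64(0.039), np.float64(0.188))]
245 [(np.float64(0.063), np.float64(0.024)), (np.float64(0.06), np.float64(0.02)), (np.float64(0.036), np.float64(0.19))]
```

The stop face is at about +0.075, so at home the finger should be near -0.116, about 44 mm ahead. I'll push 36 mm, then go slowly.

Request:
{"api": "servo_tool", "payload": {
  "targets": [
    [0,0.003,0,0,0],
    [0,0.006,0,0,0],
    [0,0.009,0,0,0],
    [0,0.012,0,0,0],
    [0,0.015,0,0,0],
    [0,0.018,0,0,0],
    [0,0.021,0,0,0],
    [0,0.024,0,0,0],
    [0,0.027,0,0,0],
    [0,0.03,0,0,0],
    [0,0.033,0,0,0],
    [0,0.036,0,0,0]
  ]
}}

```text
time: 3.73
position: [0.4905, -0.0153, 0.0543]
tcp_rot: [0.636, 0.771, -0.0, -0.0]
ft_force: [-2.8, -1.0, 0.4]
gripper_width: -0.0
```

Request:
{"api": "servo_tool", "payload": {
  "targets": [
    [0,0.0005,0,0,0],
    [0,0.001,0,0,0],
    [0,0.0015,0,0,0],
    [0,0.002,0,0,0],
    [0,0.0025,0,0,0],
    [0,0.003,0,0,0]
  ]
}}

```text
time: 4.23
position: [0.4931, -0.0148, 0.0543]
tcp_rot: [0.636, 0.771, -0.0, -0.0]
ft_force: [-2.8, -1.6, 0.1]
gripper_width: -0.0
```

```bash
python3 -c "
from h import *
rep()"
```

```text
t 4.23 p [ 0.4931 -0.0148  0.0543] clampxy [-0.1212 -0.0002] psi 101.0 F [-2.79 -1.61  0.11] fx_clamp -3.04 Mz 0.126 tau [-0.321  0.389 -0.044] q6 -1.91
```

Request:
{"api": "servo_tool", "payload": {
  "targets": [
    [0,0.0005,0,0,0],
    [0,0.001,0,0,0],
    [0,0.0015,0,0,0],
    [0,0.002,0,0,0],
    [0,0.0025,0,0,0],
    [0,0.003,0,0,0]
  ]
}}

```text
time: 4.73
position: [0.4961, -0.0142, 0.0543]
tcp_rot: [0.636, 0.771, -0.0, -0.0]
ft_force: [-3.1, -2.3, 0.1]
gripper_width: 0.0003
```

Request:
{"api": "servo_tool", "payload": {
  "targets": [
    [0,0.0005,0,0,0],
    [0,0.001,0,0,0],
    [0,0.0015,0,0,0],
    [0,0.002,0,0,0]
  ]
}}

```text
time: 5.07
position: [0.4977, -0.0139, 0.0543]
tcp_rot: [0.636, 0.771, -0.0, -0.0]
ft_force: [-7.2, -6.1, 4.2]
gripper_width: 0.0001
```

Request:
{"api": "servo_tool", "payload": {
  "targets": [
    [0,0.0005,0,0,0],
    [0,0.001,0,0,0],
    [0,0.001,0,0,0]
  ]
}}

```text
time: 5.32
position: [0.4976, -0.0138, 0.0542]
tcp_rot: [0.636, 0.771, -0.001, -0.001]
ft_force: [-10.0, -7.4, 6.3]
gripper_width: 0.0001
```

```bash
python3 -c "
from h import *
rep()"
```

```text
t 5.32 p [ 0.4976 -0.0138  0.0542] clampxy [-1.165e-01 -1.000e-04] psi 101.0 F [-10.05  -7.38   6.3 ] fx_clamp -11.27 Mz 0.62 tau [-1.014  1.441 -0.033] q6 -1.91
```

The head is home: the force jumped to 11 N and motion stopped at the predicted place. I'll back off, lift and go beside the yellow-dot arm.

Request:
{"api": "servo_tool", "payload": {
  "targets": [
    [0,-0.02,0,0,0],
    [0,-0.04,0,0,0],
    [0,-0.04,-0.04,0,0],
    [0,-0.04,-0.08,0,0],
    [0,-0.04,-0.12,0,0],
    [0,-0.04,-0.16,0,0],
    [0,-0.04,-0.196,0,0],
    [0,-0.04,-0.196,0,0]
  ]
}}

```text
time: 5.98
position: [0.463, -0.0216, 0.2569]
tcp_rot: [0.636, 0.771, 0.003, 0.005]
ft_force: [1.8, 0.0, 0.5]
gripper_width: -0.0
```

Request:
{"api": "servo_tool", "payload": {
  "targets": [
    [0.01,0.03,0,-0.12,0],
    [0.02,0.07,0,-0.24,0],
    [0.032,0.11,0,-0.377,0],
    [0.032,0.11,0,-0.377,0],
    [0.032,0.11,0,-0.377,0]
  ]
}}

```text
time: 6.4
position: [0.5633, 0.0321, 0.2498]
tcp_rot: [0.479, 0.878, 0.0, 0.0]
ft_force: [-0.8, -0.4, -0.7]
gripper_width: 0.0003
```

```bash
python3 - <<'E'
from h import *
rep();e=np.radians(122.6);E=np.array([np.cos(e),np.sin(e)]);T=np.array([E[1],-E[0]])
to(C+.046*E-.030*T,.166,122.6)
for n in("top","side"):
    p,D=ctrl.snapshot(n);hsv=cv2.cvtColor(p,cv2.COLOR_BGR2HSV);cv2.imwrite(f"pics/{n}1.png",p)
    ye=cv2.inRange(hsv,(22,150,120),(35,255,255));ye[:220]=0;ye[350:]=0;ye[:,:270]=0;ye[:,370:]=0
    uv=np.argwhere(ye)[:,::-1]
    if len(uv):print(n,len(uv),ray(n,uv.mean(0),.19))
s=ctrl.get_state();p,d=ctrl.snapshot("wrist");cv2.imwrite("pics/w2.png",p)
P=cloud("wrist",d,s);hsv=cv2.cvtColor(p,cv2.COLOR_BGR2HSV);b=(cv2.inRange(hsv,(100,120,40),(130,255,255))>0)&(P[...,2]>.08)&(P[...,2]<.1)
q=P[b][:,:2]-C;print("rear",np.percentile(q@[np.cos(YAW),np.sin(YAW)],[.5,2]) if len(q) else 0)
ye=cv2.inRange(hsv,(22,150,120),(35,255,255))>0;uv=np.argwhere(ye)[:,::-1];print("wy",len(uv),ray("wrist",uv.mean(0),.19,s) if len(uv) else 0)
E
```

```text
t 6.4 p [0.5633 0.0321 0.2498] clampxy [-0.0433  0.0325] psi 122.7 F [-0.82 -0.45 -0.68] fx_clamp -0.89 Mz 0.041 tau [ 0.003  0.046 -0.046] q6 -2.19
to [-0.0002 -0.0017  0.0838] turn 0.0019 n 2.0092416104748705 t 6.4 psi 122.70891112091783 q6 -2.1908083036863157
side 27 [[0.58346524 0.05170933 0.19      ]]
rear [-0.09829981 -0.09709904]
wy 0 0
```

View pics/w2.png

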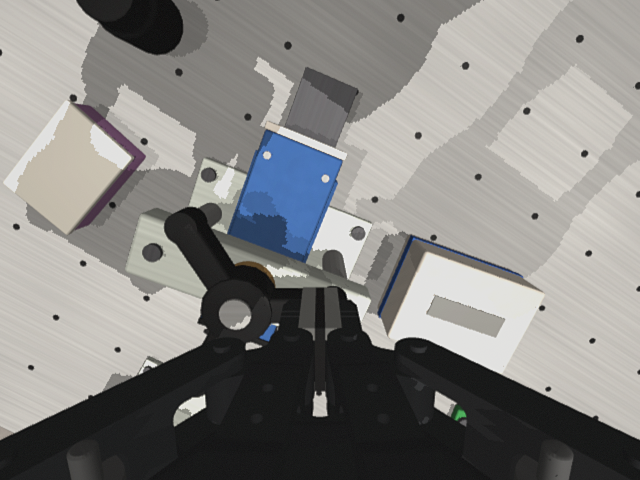

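The wrist view shows the hub disc at (235,314), the head with the rail bared behind it (pushed in), and the shut fingers beside the dot arm. Next: descend and start the sweep.

Request:
{"api": "servo_tool", "payload": {
  "targets": [
    [0,-0.002,0.03,0,0],
    [0,-0.002,0.06,0,0],
    [0,-0.002,0.084,0,0],
    [0,-0.002,0.084,0,0],
    [0,0.002,0.084,0,0],
    [0,0.005,0.084,0,0],
    [0,0.007,0.084,0,0],
    [0,0.008,0.084,0,0]
  ]
}}

```text
time: 7.22
position: [0.5696, 0.0355, 0.1679]
tcp_rot: [0.481, 0.877, 0.001, 0.001]
ft_force: [0.5, -0.7, -0.3]
gripper_width: 0.0002
```

```bash
python3 - <<'E'
from h import *
rep()
s={"tcp_rot":np.array([.479,.878,0,0])/np.hypot(.479,.878),"position":np.array([.5633,.0321,.2498])}
print(ray("wrist",[[235,314]],.194,s))
a,d=.046,.0195
for k in range(0,73,6):
    t=np.radians(k);print([round(float(v),4) for v in(a*np.cos(t)+d*np.sin(t)-a,a*np.sin(t)-d*np.cos(t)+d,t)],k)
E
```

```text
t 7.22 p [0.5696 0.0355 0.1679] clampxy [-0.0365  0.0346] psi 122.6 F [ 0.51 -0.73 -0.3 ] fx_clamp 0.37 Mz 0.017 tau [-0.005  0.005  0.023] q6 -2.18
[[0.61351091 0.00802318 0.194     ]]
[0.0, 0.0, 0.0] 0
[0.0018, 0.0049, 0.1047] 6
[0.003, 0.01, 0.2094] 12
[0.0038, 0.0152, 0.3142] 18
[0.004, 0.0204, 0.4189] 24
[0.0036, 0.0256, 0.5236] 30
[0.0027, 0.0308, 0.6283] 36
[0.0012, 0.0358, 0.733] 42
[-0.0007, 0.0406, 0.8378] 48
[-0.0032, 0.0453, 0.9425] 54
[-0.0061, 0.0496, 1.0472] 60
[-0.0095, 0.0536, 1.1519] 66
[-0.0132, 0.0572, 1.2566] 72
```

Request:
{"api": "servo_tool", "payload": {
  "targets": [
    [0.0018,0.0049,0,0.1047,0],
    [0.003,0.01,0,0.2094,0],
    [0.0038,0.0152,0,0.3142,0],
    [0.004,0.0204,0,0.4189,0],
    [0.0036,0.0256,0,0.5236,0],
    [0.0027,0.0308,0,0.6283,0],
    [0.0012,0.0358,0,0.733,0],
    [-0.0007,0.0406,0,0.8378,0],
    [-0.0032,0.0453,0,0.9425,0],
    [-0.0061,0.0496,0,1.0472,0],
    [-0.0095,0.0536,0,1.1519,0],
    [-0.0132,0.0572,0,1.2566,0]
  ]
}}

```text
time: 8.22
position: [0.6243, 0.0553, 0.1673]
tcp_rot: [0.905, 0.425, 0.001, 0.0]
ft_force: [-0.6, 1.2, -0.7]
gripper_width: 0.0004
```

```bash
cat >>h.py <<'E'
def knob():
    s=ctrl.get_state();R=Ro.from_quat(s["tcp_rot"]).as_matrix();r=s["position"]-[.6125,.0083,0];f=R.T@s["ft_force"]
    l=R.T@r;M=r[0]*s["ft_force"][1]-r[1]*s["ft_force"][0]
    print("t",round(s["time"],2),"psi",round(np.degrees(np.arctan2(R[1,0],R[0,0])),1),"a,d",l[:2].round(4),"z",s["position"][2].round(4),"Ftool",f.round(2),"M",round(M,3),"tauz",s["ft_torque"][2].round(3),"sum",round(M+s["ft_torque"][2],3),"q6",s["joint_positions"][5].round(2))
E
python3 -c "
from h import *
knob()
p,D=ctrl.snapshot('side');cv2.imwrite('pics/s2.png',cv2.resize(p[180:340,220:420],None,fx=4,fy=4))"
```

```text
t 8.22 psi 50.3 a,d [ 0.0438 -0.0208] z 0.1673 Ftool [ 0.57 -1.23  0.74] M 0.042 tauz 0.008 sum 0.05 q6 -0.88
```

View pics/s2.png

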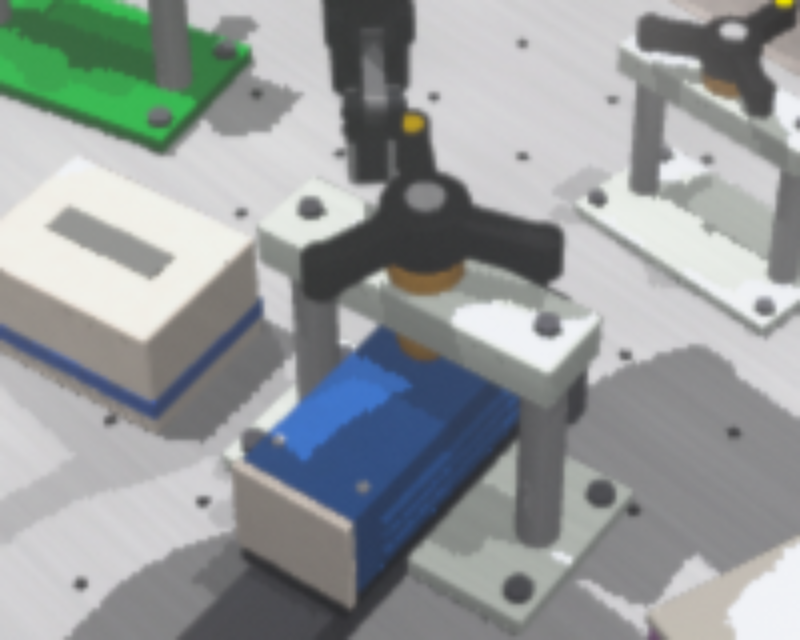

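The dot arm follows the finger and M ≈ 0.045 N m matches the free resistance. The touch cannot come before 108°, so after about 96° I go in 6° calls, to catch the jump between readings.

Request:
{"api": "servo_tool", "payload": {
  "targets": [
    [0.0019,0.0049,0,0.1047,0],
    [0.0033,0.01,0,0.2094,0],
    [0.0042,0.0152,0,0.3142,0],
    [0.0045,0.0204,0,0.4189,0]
  ]
}}

```text
time: 8.6
position: [0.6427, 0.0457, 0.1671]
tcp_rot: [0.974, 0.229, 0.0, 0.0]
ft_force: [0.1, 1.5, 0.2]
gripper_width: -0.0003
```

Request:
{"api": "servo_tool", "payload": {
  "targets": [
    [0.0011,0.0024,0,0.0524,0],
    [0.0021,0.0048,0,0.1047,0]
  ]
}}

```text
time: 8.77
position: [0.6467, 0.0422, 0.1671]
tcp_rot: [0.984, 0.178, 0.0, 0.0]
ft_force: [-0.1, 1.3, 0.9]
gripper_width: -0.0004
```

Request:
{"api": "servo_tool", "payload": {
  "targets": [
    [0.0011,0.0024,0,0.0524,0],
    [0.0021,0.0048,0,0.1047,0]
  ]
}}

```text
time: 8.93
position: [0.6502, 0.0385, 0.1671]
tcp_rot: [0.992, 0.127, 0.0, 0.0]
ft_force: [-0.9, 1.1, 0.3]
gripper_width: -0.0001
```

Request:
{"api": "servo_tool", "payload": {
  "targets": [
    [0.0011,0.0024,0,0.0524,0],
    [0.0021,0.0048,0,0.1047,0]
  ]
}}

```text
time: 9.1
position: [0.6534, 0.0344, 0.1671]
tcp_rot: [0.997, 0.075, 0.0, -0.0]
ft_force: [-1.2, 0.2, -0.1]
gripper_width: 0.0
```

Request:
{"api": "servo_tool", "payload": {
  "targets": [
    [0.0011,0.0024,0,0.0524,0],
    [0.0021,0.0048,0,0.1047,0]
  ]
}}

```text
time: 9.27
position: [0.6561, 0.0299, 0.1671]
tcp_rot: [1.0, 0.022, 0.0, -0.0]
ft_force: [-1.2, 0.4, 0.9]
gripper_width: 0.0002
```

```bash
python3 -c "
from h import *
knob()"
```

```text
t 9.27 psi 2.6 a,d [ 0.0447 -0.0197] z 0.1671 Ftool [-1.18 -0.43 -0.91] M 0.043 tauz -0.025 sum 0.017 q6 -0.09
```

Request:
{"api": "servo_tool", "payload": {
  "targets": [
    [0.001,0.0024,0,0.0524,0],
    [0.002,0.0048,0,0.1047,0]
  ]
}}

```text
time: 9.43
position: [0.6584, 0.0252, 0.1671]
tcp_rot: [1.0, -0.03, 0.0, -0.0]
ft_force: [-0.2, 0.3, -0.3]
gripper_width: -0.0
```

Request:
{"api": "servo_tool", "payload": {
  "targets": [
    [0.001,0.0024,0,0.0524,0],
    [0.002,0.0048,0,0.1047,0]
  ]
}}

```text
time: 9.6
position: [0.6601, 0.0203, 0.1671]
tcp_rot: [0.997, -0.082, 0.0, -0.0]
ft_force: [-0.7, 0.5, 0.1]
gripper_width: -0.0
```

Request:
{"api": "servo_tool", "payload": {
  "targets": [
    [0.001,0.0024,0,0.0524,0],
    [0.002,0.0048,0,0.1047,0]
  ]
}}

```text
time: 9.77
position: [0.6613, 0.0153, 0.1671]
tcp_rot: [0.991, -0.134, 0.0, -0.0]
ft_force: [-0.0, 0.8, 0.7]
gripper_width: -0.0002
```

Request:
{"api": "servo_tool", "payload": {
  "targets": [
    [0.001,0.0024,0,0.0524,0],
    [0.002,0.0048,0,0.1047,0]
  ]
}}

```text
time: 9.93
position: [0.6619, 0.0101, 0.1671]
tcp_rot: [0.983, -0.186, 0.0, -0.0]
ft_force: [-1.5, 0.1, 0.5]
gripper_width: -0.0002
```

Request:
{"api": "servo_tool", "payload": {
  "targets": [
    [0.001,0.0024,0,0.0524,0],
    [0.002,0.0048,0,0.1047,0]
  ]
}}

```text
time: 10.1
position: [0.662, 0.0049, 0.1671]
tcp_rot: [0.972, -0.237, 0.0, -0.0]
ft_force: [-0.7, 1.1, 0.4]
gripper_width: -0.0
```

Request:
{"api": "servo_tool", "payload": {
  "targets": [
    [0.001,0.0024,0,0.0524,0],
    [0.002,0.0048,0,0.1047,0]
  ]
}}

```text
time: 10.27
position: [0.6616, -0.0003, 0.1671]
tcp_rot: [0.958, -0.287, 0.0, -0.0]
ft_force: [-0.1, 0.6, 1.1]
gripper_width: -0.0001
```

Request:
{"api": "servo_tool", "payload": {
  "targets": [
    [0.001,0.0024,0,0.0524,0],
    [0.002,0.0048,0,0.1047,0]
  ]
}}

```text
time: 10.43
position: [0.6606, -0.0054, 0.1671]
tcp_rot: [0.941, -0.337, 0.0, -0.0]
ft_force: [-0.3, 1.3, 0.5]
gripper_width: 0.0001
```

Request:
{"api": "servo_tool", "payload": {
  "targets": [
    [0.001,0.0024,0,0.0524,0],
    [0.002,0.0048,0,0.1047,0]
  ]
}}

```text
time: 10.6
position: [0.6592, -0.0104, 0.1671]
tcp_rot: [0.922, -0.386, 0.0, -0.0]
ft_force: [-0.9, 1.8, 0.1]
gripper_width: -0.0003
```

```bash
python3 -c "
from h import *
knob()"
```

```text
t 10.6 psi -45.4 a,d [ 0.0462 -0.0202] z 0.1671 Ftool [-1.94 -0.66 -0.09] M 0.069 tauz 0.008 sum 0.077 q6 0.69
```

Request:
{"api": "servo_tool", "payload": {
  "targets": [
    [0.001,0.0024,0,0.0524,0],
    [0.0019,0.0048,0,0.1047,0]
  ]
}}

```text
time: 10.77
position: [0.6571, -0.0151, 0.1671]
tcp_rot: [0.901, -0.434, 0.001, -0.0]
ft_force: [1.4, 1.3, -0.1]
gripper_width: 0.0
```

Request:
{"api": "servo_tool", "payload": {
  "targets": [
    [0.001,0.0024,0,0.0524,0],
    [0.0019,0.0048,0,0.1047,0]
  ]
}}

```text
time: 10.93
position: [0.6546, -0.0196, 0.1671]
tcp_rot: [0.877, -0.48, 0.001, -0.0]
ft_force: [1.1, 0.5, -0.1]
gripper_width: -0.0001
```

Request:
{"api": "servo_tool", "payload": {
  "targets": [
    [0.001,0.0024,0,0.0524,0],
    [0.0019,0.0048,0,0.1047,0]
  ]
}}

```text
time: 11.1
position: [0.6516, -0.0239, 0.1671]
tcp_rot: [0.851, -0.526, 0.001, -0.0]
ft_force: [0.1, -0.1, -0.5]
gripper_width: -0.0002
```

Request:
{"api": "servo_tool", "payload": {
  "targets": [
    [0.001,0.0024,0,0.0524,0],
    [0.0019,0.0048,0,0.1047,0]
  ]
}}

```text
time: 11.27
position: [0.6482, -0.0277, 0.1672]
tcp_rot: [0.822, -0.569, 0.001, -0.0]
ft_force: [1.4, -0.9, -0.1]
gripper_width: -0.0001
```

Request:
{"api": "servo_tool", "payload": {
  "targets": [
    [0.001,0.0024,0,0.0524,0],
    [0.0019,0.0048,0,0.1047,0]
  ]
}}

```text
time: 11.43
position: [0.6444, -0.0312, 0.1672]
tcp_rot: [0.791, -0.612, 0.001, -0.0]
ft_force: [1.1, -0.9, -0.9]
gripper_width: 0.0002
```

Request:
{"api": "servo_tool", "payload": {
  "targets": [
    [0.001,0.0024,0,0.0524,0],
    [0.0019,0.0048,0,0.1047,0]
  ]
}}

```text
time: 11.6
position: [0.6402, -0.0343, 0.1672]
tcp_rot: [0.758, -0.652, 0.001, -0.0]
ft_force: [0.8, -1.4, 0.1]
gripper_width: -0.0
```

Request:
{"api": "servo_tool", "payload": {
  "targets": [
    [0.001,0.0024,0,0.0524,0],
    [0.0019,0.0048,0,0.1047,0]
  ]
}}

```text
time: 11.77
position: [0.6358, -0.0369, 0.1672]
tcp_rot: [0.723, -0.691, 0.001, -0.0]
ft_force: [0.4, -0.8, -0.0]
gripper_width: 0.0005
```

Request:
{"api": "servo_tool", "payload": {
  "targets": [
    [0.001,0.0024,0,0.0524,0],
    [0.0019,0.0048,0,0.1047,0]
  ]
}}

```text
time: 11.93
position: [0.6311, -0.039, 0.1672]
tcp_rot: [-0.686, 0.728, -0.001, 0.0]
ft_force: [0.6, -1.0, -0.5]
gripper_width: 0.0005
```

Request:
{"api": "servo_tool", "payload": {
  "targets": [
    [0.001,0.0024,0,0.0524,0],
    [0.0019,0.0048,0,0.1047,0]
  ]
}}

```text
time: 12.1
position: [0.6262, -0.0407, 0.1673]
tcp_rot: [-0.647, 0.763, -0.001, 0.001]
ft_force: [1.7, -2.1, 0.5]
gripper_width: -0.0001
```

Request:
{"api": "servo_tool", "payload": {
  "targets": [
    [0.001,0.0024,0,0.0524,0],
    [0.0019,0.0048,0,0.1047,0]
  ]
}}

```text
time: 12.27
position: [0.6212, -0.0419, 0.1673]
tcp_rot: [-0.606, 0.796, -0.001, 0.001]
ft_force: [1.1, -2.7, 0.3]
gripper_width: 0.0001
```

```bash
python3 -c "
from h import *
knob()"
```

```text
t 12.27 psi -105.4 a,d [ 0.046  -0.0221] z 0.1673 Ftool [ 2.28 -1.76 -0.27] M 0.031 tauz -0.005 sum 0.026 q6 1.68
```

Request:
{"api": "servo_tool", "payload": {
  "targets": [
    [0.001,0.0024,0,0.0524,0],
    [0.0019,0.0049,0,0.1047,0]
  ]
}}

```text
time: 12.43
position: [0.6161, -0.0424, 0.1673]
tcp_rot: [-0.564, 0.826, -0.001, 0.001]
ft_force: [2.5, -2.4, 0.2]
gripper_width: -0.0002
```

Request:
{"api": "servo_tool", "payload": {
  "targets": [
    [0.001,0.0024,0,0.0524,0],
    [0.0019,0.0049,0,0.1047,0]
  ]
}}

```text
time: 12.6
position: [0.6109, -0.0425, 0.1673]
tcp_rot: [-0.519, 0.855, -0.001, 0.001]
ft_force: [1.7, -3.0, -0.1]
gripper_width: -0.0001
```

Request:
{"api": "servo_tool", "payload": {
  "targets": [
    [0.001,0.0024,0,0.0524,0],
    [0.0019,0.0049,0,0.1047,0]
  ]
}}

```text
time: 12.77
position: [0.6056, -0.042, 0.1673]
tcp_rot: [-0.474, 0.88, -0.001, 0.001]
ft_force: [1.2, -3.1, -0.1]
gripper_width: -0.0001
```

Request:
{"api": "servo_tool", "payload": {
  "targets": [
    [0.001,0.0024,0,0.0524,0],
    [0.0019,0.0049,0,0.1047,0]
  ]
}}

```text
time: 12.93
position: [0.6004, -0.0409, 0.1673]
tcp_rot: [-0.427, 0.904, -0.001, 0.001]
ft_force: [1.7, -4.0, 1.0]
gripper_width: 0.0001
```

Request:
{"api": "servo_tool", "payload": {
  "targets": [
    [0.001,0.0024,0,0.0524,0],
    [0.0019,0.0049,0,0.1047,0]
  ]
}}

```text
time: 13.1
position: [0.5954, -0.0392, 0.1673]
tcp_rot: [-0.379, 0.925, -0.001, 0.001]
ft_force: [2.3, -3.4, 1.3]
gripper_width: -0.0004
```

Request:
{"api": "servo_tool", "payload": {
  "targets": [
    [0.001,0.0024,0,0.0524,0],
    [0.0019,0.0049,0,0.1047,0]
  ]
}}

```text
time: 13.27
position: [0.5905, -0.037, 0.1673]
tcp_rot: [-0.331, 0.944, -0.001, 0.001]
ft_force: [0.6, -3.2, 1.2]
gripper_width: 0.0001
```

Request:
{"api": "servo_tool", "payload": {
  "targets": [
    [0.001,0.0024,0,0.0524,0],
    [0.0019,0.0049,0,0.1047,0]
  ]
}}

```text
time: 13.43
position: [0.5859, -0.0344, 0.1673]
tcp_rot: [-0.281, 0.96, -0.001, 0.001]
ft_force: [0.1, -3.3, 1.2]
gripper_width: 0.0001
```

Request:
{"api": "servo_tool", "payload": {
  "targets": [
    [0.001,0.0024,0,0.0524,0],
    [0.0019,0.0049,0,0.1047,0]
  ]
}}

```text
time: 13.6
position: [0.5817, -0.0312, 0.1673]
tcp_rot: [-0.23, 0.973, -0.001, 0.001]
ft_force: [-0.2, -4.2, 1.8]
gripper_width: 0.0
```

Request:
{"api": "servo_tool", "payload": {
  "targets": [
    [0.001,0.0024,0,0.0524,0],
    [0.0019,0.0049,0,0.1047,0]
  ]
}}

```text
time: 13.77
position: [0.5778, -0.0277, 0.1673]
tcp_rot: [-0.179, 0.984, -0.001, 0.001]
ft_force: [0.1, -3.8, 1.5]
gripper_width: 0.0001
```

Request:
{"api": "servo_tool", "payload": {
  "targets": [
    [0.001,0.0024,0,0.0524,0],
    [0.0019,0.0049,0,0.1047,0]
  ]
}}

```text
time: 13.93
position: [0.5743, -0.0237, 0.1673]
tcp_rot: [-0.127, 0.992, -0.001, 0.001]
ft_force: [-0.9, -2.2, 1.4]
gripper_width: 0.0002
```

```bash
python3 -c "
from h import *
knob()"
```

```text
t 13.93 psi -165.4 a,d [ 0.0449 -0.0216] z 0.1673 Ftool [ 1.38 -1.93 -1.44] M 0.058 tauz 0.011 sum 0.068 q6 2.74
```

No touch yet after about 288° (free torque). The wrist is near its range end, so I lift and go back to the arm now near 75°.

Request:
{"api": "servo_tool", "payload": {
  "targets": [
    [0,-0.008,0,0,0],
    [0,-0.015,0,0,0],
    [0,-0.015,-0.03,0,0],
    [0,-0.015,-0.06,0,0],
    [0,-0.015,-0.06,-0.12,0],
    [0,-0.015,-0.06,-0.24,0],
    [0,-0.015,-0.06,-0.36,0],
    [0,-0.015,-0.06,-0.48,0],
    [0,-0.015,-0.06,-0.6,0],
    [0,-0.015,-0.06,-0.72,0],
    [0,-0.015,-0.06,-0.84,0],
    [0,-0.015,-0.06,-0.96,0]
  ]
}}

```text
time: 14.93
position: [0.5781, -0.0388, 0.2266]
tcp_rot: [-0.574, 0.819, -0.0, 0.0]
ft_force: [0.0, -0.5, -0.7]
gripper_width: 0.0002
```

Request:
{"api": "servo_tool", "payload": {
  "targets": [
    [0,0,0,-0.12,0],
    [0,0,0,-0.24,0],
    [0,0,0,-0.36,0],
    [0,0,0,-0.48,0],
    [0,0,0,-0.6,0],
    [0,0,0,-0.72,0],
    [0,0,0,-0.84,0],
    [0,0,0,-0.96,0],
    [0,0,0,-1.08,0],
    [0,0,0,-1.2,0],
    [0,0,0,-1.32,0],
    [0,0,0,-1.44,0]
  ]
}}

```text
time: 15.93
position: [0.5781, -0.0388, 0.2266]
tcp_rot: [0.972, -0.237, 0.0, 0.0]
ft_force: [0.4, 0.4, 0.3]
gripper_width: 0.0002
```

Request:
{"api": "servo_tool", "payload": {
  "targets": [
    [0,0,0,-0.12,0],
    [0,0,0,-0.24,0],
    [0,0,0,-0.36,0],
    [0,0,0,-0.48,0],
    [0,0,0,-0.6,0],
    [0,0,0,-0.72,0],
    [0,0,0,-0.84,0],
    [0,0,0,-0.96,0],
    [0,0,0,-1.08,0],
    [0,0,0,-1.2,0],
    [0,0,0,-1.32,0],
    [0,0,0,-1.44,0]
  ]
}}

```text
time: 16.93
position: [0.5781, -0.0388, 0.2266]
tcp_rot: [0.887, 0.463, 0.0, 0.0]
ft_force: [0.6, 0.1, 0.1]
gripper_width: -0.0001
```

```bash
python3 - <<'E'
from h import *
C2=np.array([.6125,.0083])
knob();e=np.radians(75);E=np.array([np.cos(e),np.sin(e)]);T=np.array([E[1],-E[0]])
to(C2+.046*E-.030*T,.230,75)
for n in("side","top","wrist"):
    s=ctrl.get_state();p,D=ctrl.snapshot(n);hsv=cv2.cvtColor(p,cv2.COLOR_BGR2HSV);cv2.imwrite(f"pics/{n}3.png",p)
    ye=cv2.inRange(hsv,(22,150,100),(35,255,255))
    if n!="wrist":ye[:210]=0;ye[350:]=0;ye[:,:270]=0;ye[:,370:]=0
    uv=np.argwhere(ye)[:,::-1]
    if len(uv):
        x=ray(n,uv.mean(0),.19,s)[0];print(n,len(uv),x,np.degrees(np.arctan2(*(x[:2]-C2)[::-1])))
E
```

```text
t 16.93 psi 55.1 a,d [-0.0582 -0.0012] z 0.2266 Ftool [ 0.39  0.45 -0.1 ] M 0.026 tauz 0.026 sum 0.052 q6 -1.13
to [ 0.0913 -0.0426 -0.0034] turn -0.347 n 2.41813426283662 t 16.9333 psi 55.11557291273532 q6 -1.131943538249841
side 32 [ 0.56087565 -0.01029565  0.19      ] -160.19042975853586
top 2 [ 0.55549086 -0.00864573  0.19      ] -163.44563255351184
wrist 47 [ 0.5606183  -0.01033014  0.19      ] -160.2473488830278
```

The dot is now at about -160°, so about 284° turned and the other arms are at 79° and -41°.

Request:
{"api": "servo_tool", "payload": {
  "targets": [
    [0.03,-0.015,0,-0.11,0],
    [0.06,-0.03,0,-0.22,0],
    [0.0882,-0.0448,0,-0.33,0],
    [0.0882,-0.0448,0,-0.417,0],
    [0.0882,-0.0448,0,-0.417,0],
    [0.0882,-0.0448,0.03,-0.417,0],
    [0.0882,-0.0448,0.06,-0.417,0],
    [0.0882,-0.0448,0.06,-0.417,0]
  ]
}}

```text
time: 17.75
position: [0.5897, 0.0589, 0.1618]
tcp_rot: [0.776, 0.63, -0.003, -0.002]
ft_force: [-1.7, 0.5, -0.6]
gripper_width: -0.0001
```

Request:
{"api": "servo_tool", "payload": {
  "targets": [
    [0,0.003,0,0,0],
    [0,0.006,0,0,0],
    [0,0.0075,0,0,0],
    [0,0.0085,0,0,0]
  ]
}}

```text
time: 18.08
position: [0.6019, 0.0579, 0.1679]
tcp_rot: [0.775, 0.632, 0.001, 0.001]
ft_force: [0.7, -0.1, 1.2]
gripper_width: 0.0003
```

```bash
python3 -c "
from h import *
knob()"
```

```text
t 18.08 psi 78.4 a,d [ 0.0465 -0.0199] z 0.1679 Ftool [ 0.02  0.75 -1.21] M -0.035 tauz 0.025 sum -0.01 q6 -1.37
```

Request:
{"api": "servo_tool", "payload": {
  "targets": [
    [0.001,0.0024,0,0.0524,0],
    [0.002,0.0049,0,0.1047,0]
  ]
}}

```text
time: 18.25
position: [0.6062, 0.059, 0.1674]
tcp_rot: [0.807, 0.59, 0.0, 0.0]
ft_force: [-3.2, -0.4, 1.7]
gripper_width: 0.0
```

Request:
{"api": "servo_tool", "payload": {
  "targets": [
    [0.001,0.0024,0,0.0524,0],
    [0.002,0.0049,0,0.1047,0]
  ]
}}

```text
time: 18.42
position: [0.6113, 0.0596, 0.1673]
tcp_rot: [0.837, 0.547, 0.0, 0.0]
ft_force: [-3.1, -0.5, 2.5]
gripper_width: -0.0001
```

Request:
{"api": "servo_tool", "payload": {
  "targets": [
    [0.001,0.0024,0,0.0524,0],
    [0.002,0.0049,0,0.1047,0]
  ]
}}

```text
time: 18.58
position: [0.6166, 0.0595, 0.1673]
tcp_rot: [0.865, 0.502, 0.0, 0.0]
ft_force: [-3.0, 0.8, 1.4]
gripper_width: -0.0003
```

Request:
{"api": "servo_tool", "payload": {
  "targets": [
    [0.001,0.0024,0,0.0524,0],
    [0.002,0.0049,0,0.1047,0]
  ]
}}

```text
time: 18.75
position: [0.6218, 0.0588, 0.1673]
tcp_rot: [0.89, 0.457, 0.0, 0.0]
ft_force: [-2.4, -0.8, 1.7]
gripper_width: 0.0002
```

Request:
{"api": "servo_tool", "payload": {
  "targets": [
    [0.001,0.0024,0,0.0524,0],
    [0.002,0.0049,0,0.1047,0]
  ]
}}

```text
time: 18.92
position: [0.627, 0.0576, 0.1673]
tcp_rot: [0.912, 0.409, 0.0, 0.0]
ft_force: [-3.2, 0.4, 1.8]
gripper_width: 0.0001
```

Request:
{"api": "servo_tool", "payload": {
  "targets": [
    [0.001,0.0024,0,0.0524,0],
    [0.002,0.0049,0,0.1047,0]
  ]
}}

```text
time: 19.08
position: [0.632, 0.0559, 0.1673]
tcp_rot: [0.933, 0.361, 0.0, 0.0]
ft_force: [-2.6, 1.1, 1.5]
gripper_width: 0.0
```

Request:
{"api": "servo_tool", "payload": {
  "targets": [
    [0.001,0.0024,0,0.0524,0],
    [0.002,0.0049,0,0.1047,0]
  ]
}}

```text
time: 19.25
position: [0.6368, 0.0537, 0.1673]
tcp_rot: [0.95, 0.312, 0.0, -0.0]
ft_force: [-3.0, 1.6, 0.8]
gripper_width: 0.0003
```

Request:
{"api": "servo_tool", "payload": {
  "targets": [
    [0.001,0.0024,0,0.0524,0],
    [0.002,0.0049,0,0.1047,0]
  ]
}}

```text
time: 19.42
position: [0.6414, 0.0511, 0.1673]
tcp_rot: [0.965, 0.262, 0.0, -0.0]
ft_force: [-1.8, 2.2, 0.8]
gripper_width: 0.0001
```

Request:
{"api": "servo_tool", "payload": {
  "targets": [
    [0.001,0.0024,0,0.0524,0],
    [0.002,0.0049,0,0.1047,0]
  ]
}}

```text
time: 19.58
position: [0.6457, 0.0479, 0.1673]
tcp_rot: [0.978, 0.211, 0.001, -0.0]
ft_force: [-1.6, 3.3, 0.2]
gripper_width: 0.0001
```

Request:
{"api": "servo_tool", "payload": {
  "targets": [
    [0.001,0.0024,0,0.0524,0],
    [0.002,0.0049,0,0.1047,0]
  ]
}}

```text
time: 19.75
position: [0.6497, 0.0443, 0.1674]
tcp_rot: [0.987, 0.159, 0.001, -0.0]
ft_force: [-1.3, 2.6, -1.0]
gripper_width: 0.0
```

```bash
python3 -c "
from h import *
knob()"
```

```text
t 19.75 psi 18.3 a,d [ 0.0469 -0.0225] z 0.1674 Ftool [-0.37 -2.85  1.  ] M 0.141 tauz -0.01 sum 0.132 q6 -0.34
```

Request:
{"api": "servo_tool", "payload": {
  "targets": [
    [0.001,0.0024,0,0.0524,0],
    [0.0019,0.0048,0,0.1047,0]
  ]
}}

```text
time: 19.92
position: [0.6532, 0.0404, 0.1674]
tcp_rot: [0.994, 0.107, 0.001, -0.0]
ft_force: [0.8, 4.5, 1.0]
gripper_width: -0.0002
```

Request:
{"api": "servo_tool", "payload": {
  "targets": [
    [0.001,0.0024,0,0.0524,0],
    [0.0019,0.0048,0,0.1047,0]
  ]
}}

```text
time: 20.08
position: [0.6562, 0.0361, 0.1675]
tcp_rot: [0.998, 0.055, 0.001, -0.0]
ft_force: [1.9, 3.3, 0.5]
gripper_width: -0.0001
```

Request:
{"api": "servo_tool", "payload": {
  "targets": [
    [0.001,0.0024,0,0.0524,0],
    [0.0019,0.0048,0,0.1047,0]
  ]
}}

```text
time: 20.25
position: [0.6586, 0.0316, 0.1675]
tcp_rot: [1.0, 0.003, 0.001, -0.0]
ft_force: [1.6, 3.9, 0.5]
gripper_width: 0.0
```

Request:
{"api": "servo_tool", "payload": {
  "targets": [
    [0.001,0.0024,0,0.0524,0],
    [0.0019,0.0048,0,0.1047,0]
  ]
}}

```text
time: 20.42
position: [0.6606, 0.0267, 0.1675]
tcp_rot: [0.999, -0.049, 0.001, -0.0]
ft_force: [1.4, 3.6, 0.3]
gripper_width: 0.0002
```

Request:
{"api": "servo_tool", "payload": {
  "targets": [
    [0.001,0.0024,0,0.0524,0],
    [0.0019,0.0048,0,0.1047,0]
  ]
}}

```text
time: 20.58
position: [0.6621, 0.0217, 0.1676]
tcp_rot: [0.995, -0.102, 0.001, -0.0]
ft_force: [1.5, 2.9, 0.9]
gripper_width: -0.0001
```

Request:
{"api": "servo_tool", "payload": {
  "targets": [
    [0.001,0.0024,0,0.0524,0],
    [0.0019,0.0048,0,0.1047,0]
  ]
}}

```text
time: 20.75
position: [0.663, 0.0166, 0.1676]
tcp_rot: [0.988, -0.153, 0.001, -0.0]
ft_force: [1.5, 3.6, 0.4]
gripper_width: 0.0
```

Request:
{"api": "servo_tool", "payload": {
  "targets": [
    [0.001,0.0024,0,0.0524,0],
    [0.0019,0.0048,0,0.1047,0]
  ]
}}

```text
time: 20.92
position: [0.6634, 0.0115, 0.1676]
tcp_rot: [0.979, -0.205, 0.001, -0.0]
ft_force: [2.7, 3.8, 0.8]
gripper_width: 0.0004
```

Request:
{"api": "servo_tool", "payload": {
  "targets": [
    [0.001,0.0024,0,0.0524,0],
    [0.0019,0.0048,0,0.1047,0]
  ]
}}

```text
time: 21.08
position: [0.6633, 0.0063, 0.1676]
tcp_rot: [0.967, -0.256, 0.001, -0.001]
ft_force: [2.0, 1.7, 0.9]
gripper_width: 0.0003
```

```bash
python3 -c "
from h import *
knob()"
```

```text
t 21.08 psi -29.7 a,d [ 0.0454 -0.0236] z 0.1676 Ftool [ 0.94 -2.47 -0.91] M 0.089 tauz 0.066 sum 0.155 q6 0.44
```

Request:
{"api": "servo_tool", "payload": {
  "targets": [
    [0.001,0.0025,0,0.0524,0],
    [0.0019,0.005,0,0.1047,0]
  ]
}}

```text
time: 21.25
position: [0.6625, 0.001, 0.1677]
tcp_rot: [0.952, -0.306, 0.001, -0.001]
ft_force: [4.2, 2.2, -0.4]
gripper_width: 0.0001
```

Request:
{"api": "servo_tool", "payload": {
  "targets": [
    [0.001,0.0025,0,0.0524,0],
    [0.0019,0.005,0,0.1047,0]
  ]
}}

```text
time: 21.42
position: [0.6614, -0.0043, 0.1677]
tcp_rot: [0.935, -0.356, 0.001, -0.001]
ft_force: [3.5, 1.9, -0.5]
gripper_width: -0.0002
```

```bash
python3 - <<'E'
from h import *
C2=np.array([.6125,.0083]);knob()
for n in("side","top","wrist"):
    s=ctrl.get_state();p,D=ctrl.snapshot(n);hsv=cv2.cvtColor(p,cv2.COLOR_BGR2HSV);cv2.imwrite(f"pics/{n}4.png",p)
    ye=cv2.inRange(hsv,(22,150,100),(35,255,255))
    if n!="wrist":ye[:210]=0;ye[350:]=0;ye[:,:270]=0;ye[:,370:]=0
    uv=np.argwhere(ye)[:,::-1]
    if len(uv):
        x=ray(n,uv.mean(0),.19,s)[0];print(n,len(uv),x,np.degrees(np.arctan2(*(x[:2]-C2)[::-1])))
p=np.vstack([cv2.resize(cv2.imread("pics/side4.png")[180:330,220:420],(600,450)) ]);cv2.imwrite("pics/s4.png",p)
E
```

```text
t 21.42 psi -41.7 a,d [ 0.0453 -0.0234] z 0.1677 Ftool [ 1.36 -3.7   0.49] M 0.135 tauz 0.027 sum 0.162 q6 0.63
side 25 [0.61665629 0.05998184 0.19      ] 85.40212868507425
wrist 123 [0.61780945 0.05978147 0.19      ] 84.11171886273493
```

View pics/s4.png

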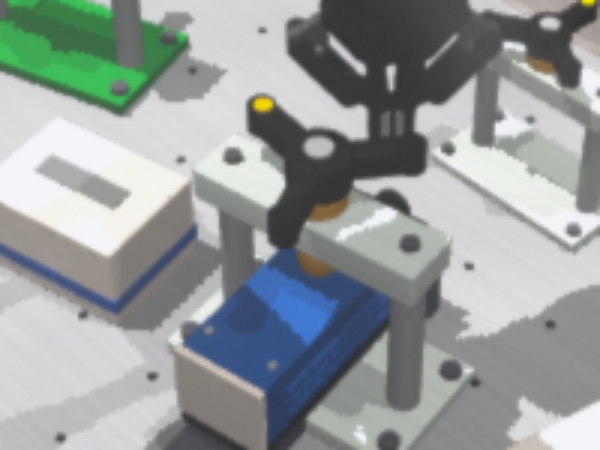

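The dot is at 84.3°, so about 399° turned; the pushed arm lags the tool by 6°. I'll square the finger up to the arm before going on.

```bash
python3 - <<'E'
from h import *
C2=np.array([.6125,.0083]);e=np.radians(-35.7);E=np.array([np.cos(e),np.sin(e)]);T=np.array([E[1],-E[0]])
for d in(.024,.0195):to(C2+.046*E-d*T,.1677,-35.7)
E
```

```text
to [-0.0012 -0.0062 -0.0004] turn -0.1002 n 0.15116236255320584 t 21.5667 psi -41.43934911171673 q6 0.6260895324823189
to [-0.0008 -0.0017 -0.0004] turn -0.1002 n 0.04570793893607588 t 21.5667 psi -41.43934911171673 q6 0.6260895324823189
```

Request:
{"api": "servo_tool", "payload": {
  "targets": [
    [-0.001,-0.005,0,-0.05,0],
    [-0.001,-0.006,0,-0.1,0],
    [-0.001,-0.006,0,-0.1,0],
    [-0.001,-0.006,0,-0.1,0]
  ]
}}

```text
time: 21.9
position: [0.6633, 0.0008, 0.1665]
tcp_rot: [0.952, -0.307, -0.0, 0.0]
ft_force: [-0.5, -0.7, -0.6]
gripper_width: -0.0001
```

```bash
python3 -c "
from h import *
knob()"
```

```text
t 21.9 psi -35.8 a,d [ 0.0456 -0.0236] z 0.1665 Ftool [0.   0.8  0.64] M -0.037 tauz 0.006 sum -0.03 q6 0.54
```

Request:
{"api": "servo_tool", "payload": {
  "targets": [
    [0,0.002,0,0,0],
    [0,0.003,0,0,0]
  ]
}}

```text
time: 22.07
position: [0.6614, -0.0019, 0.1663]
tcp_rot: [0.952, -0.307, -0.0, 0.0]
ft_force: [-0.2, 1.2, -0.2]
gripper_width: 0.0
```

Request:
{"api": "servo_tool", "payload": {
  "targets": [
    [0,0.001,0,0,0]
  ]
}}

```text
time: 22.15
position: [0.6609, -0.0026, 0.1664]
tcp_rot: [0.952, -0.307, 0.0, -0.0]
ft_force: [1.8, 1.2, -0.9]
gripper_width: 0.0001
```

Request:
{"api": "servo_tool", "payload": {
  "targets": [
    [0,0.001,0,0,0]
  ]
}}

```text
time: 22.23
position: [0.6605, -0.0033, 0.1664]
tcp_rot: [0.952, -0.307, 0.0, -0.0]
ft_force: [2.7, 1.9, -0.1]
gripper_width: 0.0001
```

```bash
python3 -c "
from h import *
knob()"
```

```text
t 22.23 psi -35.8 a,d [ 0.0458 -0.0187] z 0.1664 Ftool [ 1.1  -3.16  0.06] M 0.124 tauz 0.098 sum 0.222 q6 0.53
```

Request:
{"api": "servo_tool", "payload": {
  "targets": [
    [0.0006,0.0016,0,0.0349,0]
  ]
}}

```text
time: 22.32
position: [0.6603, -0.0048, 0.1664]
tcp_rot: [0.946, -0.323, 0.0, -0.0]
ft_force: [3.1, 1.1, -1.9]
gripper_width: -0.0001
```

Request:
{"api": "servo_tool", "payload": {
  "targets": [
    [0.0006,0.0016,0,0.0349,0]
  ]
}}

```text
time: 22.4
position: [0.6599, -0.0065, 0.1664]
tcp_rot: [0.94, -0.341, 0.0, -0.0]
ft_force: [3.2, 1.7, -1.8]
gripper_width: 0.0001
```

Request:
{"api": "servo_tool", "payload": {
  "targets": [
    [0.0006,0.0016,0,0.0349,0]
  ]
}}

```text
time: 22.48
position: [0.6594, -0.0081, 0.1664]
tcp_rot: [0.934, -0.357, 0.0, -0.0]
ft_force: [3.5, 2.5, -0.6]
gripper_width: 0.0
```

Request:
{"api": "servo_tool", "payload": {
  "targets": [
    [0.0006,0.0016,0,0.0349,0]
  ]
}}

```text
time: 22.57
position: [0.6589, -0.0098, 0.1665]
tcp_rot: [0.928, -0.373, 0.001, -0.0]
ft_force: [3.7, 1.7, -0.8]
gripper_width: 0.0001
```

Request:
{"api": "servo_tool", "payload": {
  "targets": [
    [0.0006,0.0016,0,0.0349,0]
  ]
}}

```text
time: 22.65
position: [0.6582, -0.0114, 0.1665]
tcp_rot: [0.921, -0.39, 0.001, -0.0]
ft_force: [4.9, 2.7, -0.7]
gripper_width: -0.0003
```

Request:
{"api": "servo_tool", "payload": {
  "targets": [
    [0.0006,0.0016,0,0.0349,0]
  ]
}}

```text
time: 22.73
position: [0.6575, -0.013, 0.1665]
tcp_rot: [0.914, -0.406, 0.001, -0.0]
ft_force: [5.7, 1.5, -1.5]
gripper_width: 0.0001
```

```bash
python3 -c "
from h import *
knob()"
```

```text
t 22.73 psi -47.9 a,d [ 0.0461 -0.0193] z 0.1665 Ftool [ 2.71 -5.17  1.48] M 0.186 tauz 0.055 sum 0.241 q6 0.72
```

Torque (about 0.2 N m) is above free but below the stated touch jump, so I check the brass foot in the side views.

```bash
python3 - <<'E'
from h import *
knob();p,D=ctrl.snapshot("side");cv2.imwrite("pics/side5.png",p)
c=ctrl.camera_info("side")
for z in(.0906,.1,.11,.124):
    x=c["R"]@[.6125,.0083,z]+c["t"];print(z,c["fx"]*x[0]/x[2]+c["cx"],c["fy"]*x[1]/x[2]+c["cy"])
C2=np.array([.6125,.0083]);out=[]
for n in("side0","side1","side3","side4","side5"):
    p=cv2.imread(f"pics/{n}.png");h=cv2.cvtColor(p,cv2.COLOR_BGR2HSV)
    m=cv2.inRange(h,(8,90,40),(20,255,255));m[:255]=0;m[290:]=0;m[:,:300]=0;m[:,350:]=0
    v,u=np.nonzero(m)
    print(n,len(v),(u.min(),u.max(),v.min(),v.max(),u.mean().round(2),v.mean().round(2)) if len(v) else 0)
    y=cv2.inRange(h,(22,150,100),(35,255,255));y[:210]=0;y[350:]=0;y[:,:270]=0;y[:,370:]=0;uv=np.argwhere(y)[:,::-1]
    if len(uv):x=ray("side",uv.mean(0),.19)[0];print("dot",np.degrees(np.arctan2(*(x[:2]-C2)[::-1])))
    out.append(cv2.resize(p[235:295,305:345],(160*1,240),interpolation=cv2.INTER_NEAREST))
cv2.imwrite("pics/foot.png",np.hstack(out))
E
```

```text
t 22.73 psi -47.9 a,d [ 0.0461 -0.0193] z 0.1665 Ftool [ 2.71 -5.17  1.48] M 0.186 tauz 0.055 sum 0.241 q6 0.72
0.0906 325.09842205475104 268.5046030438265
0.1 325.0858255929894 264.9981107610369
0.11 325.07226108608364 261.22214258162467
0.124 325.05298066875713 255.85502951101938
side0 7 (np.int64(321), np.int64(326), np.int64(265), np.int64(268), np.float64(323.43), np.float64(266.57))
dot 123.7769807136608
side1 10 (np.int64(321), np.int64(326), np.int64(265), np.int64(268), np.float64(323.5), np.float64(266.5))
dot 123.7769807136608
side3 39 (np.int64(320), np.int64(329), np.int64(265), np.int64(271), np.float64(324.15), np.float64(267.97))
dot -160.19042975853586
side4 44 (np.int64(320), np.int64(329), np.int64(264), np.int64(271), np.float64(324.07), np.float64(268.11))
dot 85.40212868507425
side5 44 (np.int64(320), np.int64(329), np.int64(264), np.int64(271), np.float64(324.07), np.float64(268.11))
dot 73.92872266825495
```

View pics/foot.png

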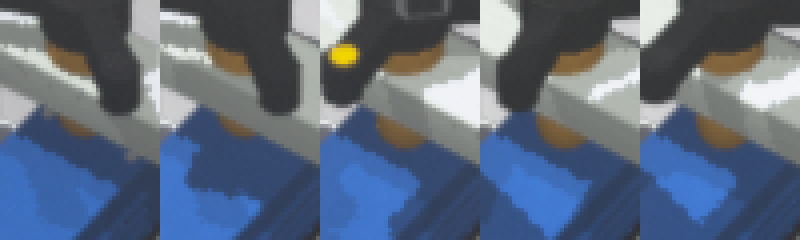

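```bash
python3 - <<'E'
from h import *
ims={n:cv2.imread(f"pics/{n}.png").astype(float) for n in("side0","side1","side3","side4","side5")}
a=cv2.resize(cv2.imread("pics/s2.png"),(200,160),interpolation=cv2.INTER_AREA).astype(float);f=np.zeros((480,640,3));f[180:340,220:420]=a;ims["s2_72"]=f
for n,p in ims.items():
    o=[]
    for u in range(321,329):
        g=p[260:280,u,2]-p[260:280,u,0]   # R-B
        k=[i for i in range(len(g)-1) if g[i]>-15>=g[i+1]]
        o.append(round(260+k[-1]+(g[k[-1]]+15)/(g[k[-1]]-g[k[-1]+1]),2) if k else None)
    print(n,o)
E
```

```text
side0 [np.float64(267.31), np.float64(267.98), np.float64(268.54), np.float64(268.86), np.float64(268.96), np.float64(269.19), np.float64(268.9), np.float64(268.63)]
side1 [np.float64(267.3), np.float64(267.94), np.float64(268.52), np.float64(268.86), np.float64(268.96), np.float64(269.18), np.float64(268.92), np.float64(268.62)]
side3 [np.float64(269.98), np.float64(270.7), np.float64(271.31), np.float64(271.7), np.float64(271.86), np.float64(271.91), np.float64(271.86), np.float64(271.67)]
side4 [np.float64(270.29), np.float64(270.92), np.float64(271.51), np.float64(271.72), np.float64(271.92), np.float64(271.92), np.float64(271.87), np.float64(271.67)]
side5 [np.float64(270.29), np.float64(270.94), np.float64(271.54), np.float64(271.73), np.float64(271.9), np.float64(271.92), np.float64(271.86), np.float64(271.66)]
s2_72 [np.float64(268.26), np.float64(268.86), np.float64(269.49), np.float64(269.76), np.float64(269.92), np.float64(269.96), np.float64(269.92), np.float64(269.69)]
```

The brass foot's lower edge moved 2.94 px from 0° and stands still from the 284° picture on. At 0.0126 px/deg that puts the touch near 234°, and the force step near 225–230° agrees. The handle is now at about 410°, close to touch + 180°. The torque readings are lower than stated, so I read them once more on a slow small push.

Request:
{"api": "servo_tool", "payload": {
  "targets": [
    [0.0003,0.0008,0,0.0175,0]
  ]
}}

```text
time: 22.87
position: [0.6571, -0.0137, 0.1665]
tcp_rot: [0.911, -0.413, 0.001, -0.0]
ft_force: [4.8, 1.4, -1.2]
gripper_width: -0.0001
```

```bash
python3 -c "
from h import *
knob()"
```

```text
t 22.87 psi -48.7 a,d [ 0.046  -0.0191] z 0.1665 Ftool [ 2.08 -4.51  1.24] M 0.168 tauz 0.038 sum 0.206 q6 0.74
```

Request:
{"api": "servo_tool", "payload": {
  "targets": [
    [0.0003,0.0008,0,0.0175,0]
  ]
}}

```text
time: 22.95
position: [0.6566, -0.0145, 0.1665]
tcp_rot: [0.907, -0.421, 0.001, -0.0]
ft_force: [5.1, 0.0, -0.0]
gripper_width: -0.0002
```

```bash
python3 - <<'E'
from h import *
knob()
n="side";p,D=ctrl.snapshot(n);cv2.imwrite("pics/side6.png",p)
C2=np.array([.6125,.0083])
s2=cv2.resize(cv2.imread("pics/s2.png"),(200,160),interpolation=cv2.INTER_AREA);f=np.zeros((480,640,3),np.uint8);f[180:340,220:420]=s2
for nm,q in(("s2",f),("now",p)):
    h=cv2.cvtColor(q,cv2.COLOR_BGR2HSV);y=cv2.inRange(h,(20,120,90),(35,255,255));y[:205]=0;y[350:]=0;y[:,:270]=0;y[:,370:]=0;uv=np.argwhere(y)[:,::-1]
    if len(uv):x=ray("side",uv.mean(0),.19)[0];print(nm,len(uv),x,np.degrees(np.arctan2(*(x[:2]-C2)[::-1])))
E
```

```text
t 22.95 psi -49.8 a,d [ 0.046  -0.0191] z 0.1665 Ftool [ 3.3  -3.95  0.05] M 0.119 tauz 0.09 sum 0.208 q6 0.76
s2 19 [0.6452666  0.04847719 0.19      ] 50.800960181947765
now 30 [0.62885491 0.05762762 0.19      ] 71.65670243439192
```

The torque has grown by about 1.8 times since touch (0.12 → 0.21), which matches 0.35 → 0.65 in ratio. The handle stands at about 412°, roughly 184° past touch. I withdraw and check.

Request:
{"api": "servo_tool", "payload": {
  "targets": [
    [0,-0.006,0,0,0],
    [0,-0.014,0,0,0],
    [0,-0.014,-0.03,0,0],
    [0,-0.014,-0.07,0,0],
    [0,-0.014,-0.11,0,0],
    [0,-0.014,-0.15,0,0],
    [0,-0.014,-0.15,0,0],
    [0,-0.014,-0.15,0,0]
  ]
}}

```text
time: 23.67
position: [0.668, -0.0048, 0.319]
tcp_rot: [0.907, -0.42, 0.002, -0.001]
ft_force: [0.0, 0.1, -1.7]
gripper_width: -0.0
```

```bash
python3 - <<'E'
from h import *
rep();C2=np.array([.6125,.0083])
for n in("side","top"):
    s=ctrl.get_state();p,D=ctrl.snapshot(n);cv2.imwrite(f"pics/{n}7.png",p);P=cloud(n,D,s)
    h=cv2.cvtColor(p,cv2.COLOR_BGR2HSV);y=cv2.inRange(h,(20,120,90),(35,255,255));y[:205]=0;y[350:]=0;y[:,:270]=0;y[:,370:]=0;uv=np.argwhere(y)[:,::-1]
    if len(uv):x=ray(n,uv.mean(0),.19)[0];print(n,len(uv),np.degrees(np.arctan2(*(x[:2]-C2)[::-1])))
    b=(cv2.inRange(h,(100,120,40),(130,255,255))>0)&(P[...,2]>.08)&(P[...,2]<.1);b[:220]=0;b[:,:255]=0;b[:,370:]=0
    q=P[b][:,:2]-C
    if len(q):print(n,"rear",np.percentile(q@[np.cos(YAW),np.sin(YAW)],[.5,2]))
E
```

```text
t 23.67 p [ 0.668  -0.0048  0.319 ] clampxy [ 0.0524 -0.0238] psi -49.7 F [ 0.01  0.13 -1.74] fx_clamp 0.04 Mz 0.008 tau [ 0.01   0.03  -0.011] q6 0.77
side 29 76.58961071871983
side rear [-0.09833605 -0.09690074]
top rear [-0.08812879 -0.08430891]
```

View pics/side7.png

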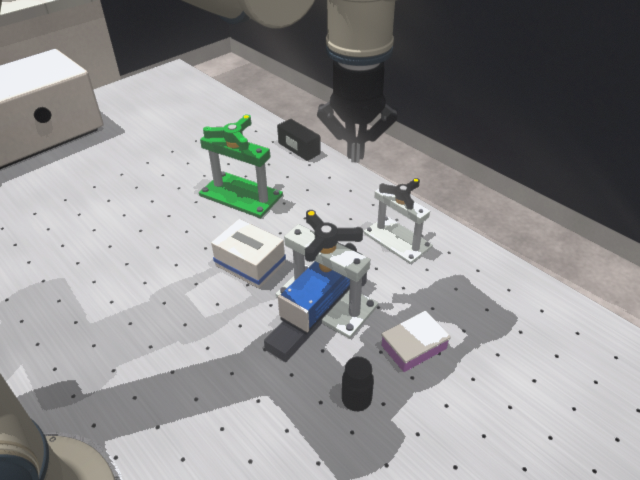

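Everything else is in place and the head is home (rear at -0.098 as before). The dot reads 76.6°, 5° less than under load, so I hold a second to see whether it creeps.

Request:
{"api": "servo_tool", "payload": {
  "targets": [
    [0,0,0,0,0],
    [0,0,0,0,0],
    [0,0,0,0,0],
    [0,0,0,0,0],
    [0,0,0,0,0],
    [0,0,0,0,0],
    [0,0,0,0,0],
    [0,0,0,0,0],
    [0,0,0,0,0],
    [0,0,0,0,0],
    [0,0,0,0,0],
    [0,0,0,0,0]
  ]
}}

```text
time: 24.77
position: [0.6668, -0.0053, 0.3163]
tcp_rot: [0.907, -0.421, -0.0, -0.0]
ft_force: [-0.9, 0.3, 0.7]
gripper_width: 0.0
```

```bash
python3 - <<'E'
from h import *
C2=np.array([.6125,.0083])
p,D=ctrl.snapshot("side");s=ctrl.get_state();pw,_=ctrl.snapshot("wrist")
for n in("side1","side3","side4","side5","side6","side7","now"):
    q=p if n=="now" else cv2.imread(f"pics/{n}.png")
    h=cv2.cvtColor(q,cv2.COLOR_BGR2HSV);y=cv2.inRange(h,(20,120,90),(35,255,255));y[:205]=0;y[350:]=0;y[:,:270]=0;y[:,370:]=0;uv=np.argwhere(y)[:,::-1]
    x=ray("side",uv.mean(0),.19)[0];o=[]
    for u in range(324,329):
        g=q[260:280,u,2].astype(float)-q[260:280,u,0]
        k=[i for i in range(len(g)-1) if g[i]>-15>=g[i+1]]
        o.append(260+k[-1]+(g[k[-1]]+15)/(g[k[-1]]-g[k[-1]+1]) if k else np.nan)
    print(n,len(uv),np.round(x[:2]-C2,4),"dot",np.degrees(np.arctan2(*(x[:2]-C2)[::-1])).round(1),"foot",np.nanmean(o).round(3))
h=cv2.cvtColor(pw,cv2.COLOR_BGR2HSV);y=cv2.inRange(h,(20,120,90),(35,255,255));n,l,st,c=cv2.connectedComponentsWithStats(y)
for i in range(1,n):
    if st[i,4]>10:print("wrist",st[i,4],ray("wrist",c[i],.19,s)[0][:2]-C2)
E
```

```text
side1 31 [-0.0289  0.0435] dot 123.6 foot 268.908
side3 38 [-0.0513 -0.0188] dot -159.9 foot 271.799
side4 32 [0.0041 0.0515] dot 85.4 foot 271.818
side5 31 [0.0143 0.0497] dot 74.0 foot 271.813
side6 30 [0.0164 0.0493] dot 71.7 foot 271.812
side7 29 [0.012  0.0502] dot 76.6 foot 271.804
now 29 [0.012  0.0502] dot 76.6 foot 271.808
wrist 242 [0.01160593 0.05095403]
```

```bash
python3 -c "
from station import ctrl
print(ctrl.job_done())"
```

```text
the job is handed in; nothing more can be done
None
```

I slid the laser head home on the larger silver clamp, then turned its star handle clockwise about 407° in all and handed the job in at about 25 s.

- **Head:** it moved about 48 mm. The push force rose from 3 N to 11 N where I had measured the end stop to be. After clamping, the side camera showed the rear edge where the wrist camera had it after the push. The last top-camera reading put that edge about 10 mm further in; I did not look into it, and I think that reading was partly blocked.
- **Clamping:** I placed the touch at about 224–231° of turn, because the brass foot stops moving in the side pictures and a force step appears at about the same angle. That leaves the handle about 176–183° past touch. It sprang back about 5° when released, then stayed at the same angle for the following second.
- **Other things:** in the last picture the tissue box, lens tube, sample box and the look-alikes are where they started. The arm was clear of everything at hand-in.

**One check disagreed:** the torque I worked out after touch was only about 0.1 N m, rising to 0.2 N m, against the stated 0.35 to 0.65 N m. It rose by about the right ratio, but the values are too low. The half turn therefore rests on the pictures and the angles, not on the torque. I also noticed the touch only afterwards, from those pictures, not while turning.

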